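# Snap the stylus into its charging stand

### The arm

A 6-joint arm with a two-finger parallel gripper is mounted at the origin on the work surface. World frame = base frame: x ahead of the robot, y to its left, z up, the work surface at z = 0. Lengths are in m, angles in degrees, forces in N, time in s.
With the tool pointing down it reaches from about 0.3 to 0.75 m from the base axis. Payload 8.5 kg.
Tool frame: the origin (TCP) lies at the very end of the fingers, on their centre line; the grasp point (between the pads) lies 19 mm behind it; z points along the fingers, y is the line along which they close (so a half turn about z gives the same grasp; the last joint's range is limited). The gripper opens to 85 mm and grips with 20 to 120 N. Pads are 22 mm wide; open, the fingers measure 114 mm over their backs; the gripper's body (76 mm by 85 mm) begins 54 mm behind the grasp point. The pads swing forward as they close: fully open they stand 13 mm farther back than shut.
Start: joints at [-88.253, 21.807, 74.336, -0, 83.858, -12.336], TCP at [0.134, -0.533, 0.231] pointing down, gripper open.
Joint ranges: [-178.18, 178.18], [-50.72, 133.34], [12.68, 142.11], [-81.47, 261.47], [9.98, 163.14], [-165.26, 165.26]. Speed limits (degrees/s): [136.94, 136.94, 180, 180, 180, 180].

### API

Orientations are given as a 3x3 rotation matrix whose columns are the frame's x, y, z axes.
In Python, from rig import env, imaging gives the robot as it stands. The module is installed in compiled form; this text tells all that it offers.
- The arm moves only by the tool arm_command, never from a script. Its arguments are lists of equal length, an entry for each row: "turn": the turn, a rotation vector about the tool's x, y, z in units of 5 degrees (1.0 is 5 degrees), a list of three; "xyz": the shift along the tool's x, y, z in units of 50 mm (1.0 is 50 mm), a list of three; "claw": the finger opening in mm, from 0 to 85.4. A call has 1 to 12 rows; each row shifts and turns the commanded pose from where the row before left it, along the tool's axes as they then stand; what a row does not reach is not made up. A row lasts 1/10 s, in which the tool goes at most 50 mm and 8.59 degrees, less where a joint would pass 70% of its speed; a pose out of reach is approached as far as the arm can. A call is refused whole if a number of a shift passes 1 or a number of a turn 1, either way. A call with a gripper value outside its range is refused whole. The fingers move at their own pace and stop on an object; "squeeze" is the grip in N (left out, the last holds). Time passes only in rows, so rows that do not move let the fingers close. It gives the time, the measured TCP pose, the force, the opening and the grip force at its end, in the units of the state.
- env.observe(): the state, without advancing time (a new reading comes with each control period).
- imaging.get_image(name): name is "scene" or "top" or "wrist"; returns (picture, depth): 420x560x3 uint8, blue, green, red; 420x560 float32, m along the optical axis (not along the pixel's ray), 0 where there is no reading.
- imaging.camera_info(name): a dict with "camera_matrix" (3x3 intrinsics, pixels), "rvec" (rotation vector, rad) and "tvec" (3), from world to camera coordinates, as OpenCV has them. Camera axes: x right, y down, z forward; pixel columns grow to the right and rows downward; lengths in m; the calibration is good to about 2 mm. A picture is of the moment at which its call begins: read the wrist's pose just before it. camera_info takes no time and is no camera call; for the wrist camera it gives the pose at the moment of the call.
- env.close_job(): hands the job in; it is judged then, once.
The state is a dict: "time_s": time; "q": joint angles; "qvel": joint speeds; "joint_efforts": joint torques, N m; "position": TCP position; "tool_rot": TCP orientation; "ft_force": force on the tool from outside, world axes, zero at the start; "wrist_torque": the same for the moment, N m; "grip_width": finger opening in m; "gripper_force": force on a finger pad.
Only numpy, scipy, OpenCV 4.12 (cv2) and the standard library are available. Lean on these libraries where they do the work, as an engineer would, in place of code of your own. Each camera call takes 0.05 s, during which the arm holds its last target. There are 200 camera calls.

### The job

Take the board stylus from its rest and put it on the charging stand: press it down between the spring fingers of both clips, with its tail still clear of the charging socket, until it has snapped fully home in both. Then slide it along in the clips until its tail stops against the bottom of the socket, and let go. Feel your way: never force the stylus or push hard on the stand, and leave the other things on the desk where they are.

Things in the scene. Friction and masses are not known exactly. Their poses are not given: they have to be found in the camera images.
- stylus: White round electronic board stylus, 18 mm in diameter, 156 mm long, about 60 g, lying level on the rest. Origin on its axis at mid-length; its y axis runs along it towards the tail. Nose end (-y): black cone over the last 16 mm. Tail end (+y): flat black end behind a steel band, its rim chamfered over the last 3 mm.
- stylus_tail (a point): Centre of the stylus's flat tail end, 78 mm along +y from its origin.
- rest: Low aluminium rest fixed to the desk, 55 x 130 mm (x, y), 8 mm thick base with two V-shaped cradles 10 mm wide at y = +-52 mm that hold the stylus along y with its axis 36 mm above the desk. Between the cradles there are 94 mm free for fingers, 28 mm deep under the stylus's axis. Origin: centre of the underside, on the desk.
- stand: Charging stand fixed to the desk, grey foot 85 x 200 x 22 mm. Origin: centre of the foot's underside, on the desk. On two columns it carries a head with two clips and a socket; the head is locked at a height that users set and that is NOT measured here. The head holds the stylus level along the stand's y axis at x = 0, tail to +y, axis 87 to 103 mm above the desk.
- clip_a (a point): Point on the foot, 22 mm above the desk, right under the clip at y = -44 mm of the stand. Each clip is 14 mm long in y: two sprung steel fingers hinged at the bottom, lips 10.6 mm apart at rest, flared mouth 23 mm wide above. The finger tips rise 19 mm above the seated stylus's axis. Between the clips 72 mm are free, 35 mm deep under that axis.
- clip_b (a point): The same under the clip at y = +44 mm. A stylus pressed down meets the flares with its axis about 17 mm above its seated height; getting past the lips takes 8 to 18 N in all for both clips, then the force drops and rises sharply on the rigid seats. In the clips it slides along y against 4 to 10 N of friction.
- socket (a point): Point at foot height (22 mm above the desk) right under the bottom of the charging socket, at y = 84 mm of the stand. The socket is a box on the head, open towards -y, coaxial with the seated stylus: mouth at y = 72 mm, rigid bottom at y = 84 mm, 23 mm wide and high inside, 29 mm outside, roofed, so the tail enters only by sliding along +y.
- pin_a (a joint): Small brass sensing pin in the seat of the clip at y = -44 mm of the stand: 0 = fully up, about 0.004 m when the stylus is fully down on that seat (weak spring, under 1 N).
- pin_b (a joint): The same in the clip at y = +44 mm.
- mug: White mug, 82 mm wide, 90 mm high, bystander; origin centre of underside.
- mouse: Black computer mouse, 100 x 58 mm, long axis x, 34 mm high, bystander; origin centre of underside.
- stapler: Black stapler 130 x 34 mm, 55 mm high, bystander; origin centre of underside, long axis x.
- penpot: Black ribbed pen pot with pens, 78 mm wide, 155 mm high with pens, bystander; origin centre of underside.
- notes: Block of sticky notes 76 x 76 x 20 mm, bystander; origin centre of underside.
- tape: Tape dispenser 60 x 150 mm, 75 mm high, bystander; origin centre of underside, long axis y.
- pencil: Flat wooden pencil, 8 mm thick, about 180 mm long along y, bystander; origin centre of underside.

How it is judged:
By the outcome, as a careful person would: the job done as asked, in the order asked, and still so for the second after the job is handed in, with the robot touching nothing.
It also fails if it takes over 66 s, if anything falls off the work surface, if the arm or the gripper's body presses on something with over 40 N, if the wrist force passes 120 N, or if a joint passes its speed limit or range.

## Working session

There is one attempt and no reset: what is moved stays moved. The work goes in short steps, Python scripts to look and compute and a tool call to move; the robot and the scene stay as the last step left them, time stands still between calls to the robot, and variables do not carry over. Pictures are saved under pics/ and viewed, at most 10 in all, crops included, and the job is handed in when it is done.

Besides the shell and the picture viewer there is one more tool, called by a JSON object that holds its "method" and its "body", one argument or row to a line. arm_command: Moves the arm, as the interface text tells. Its arguments: {"type":"object","properties":{"turn":{"type":"array"},"xyz":{"type":"array"},"claw":{"type":"array"},"squeeze":{"type":"number"}},"required":["turn","xyz","claw"]}

```bash
mkdir -p pics
cat > h.py <<'E'
import numpy as np, cv2
from rig import env, imaging
def cam(n):
    i=imaging.camera_info(n); R=cv2.Rodrigues(np.array(i["rvec"],float))[0]
    return np.array(i["camera_matrix"],float),R,np.array(i["tvec"],float).ravel()
def cloud(n,save=None):
    c=cam(n); im,d=imaging.get_image(n)
    K,R,t=c; v,u=np.mgrid[:420,:560]
    P=np.stack([(u-K[0,2])/K[0,0]*d,(v-K[1,2])/K[1,1]*d,d],-1)
    W=(P-t)@R; W[d==0]=np.nan
    if save: cv2.imwrite("pics/"+save,im); np.savez("pics/"+save+".npz",im=im,W=W)
    return im,W
E
python3 - <<'E'
from h import *
s=env.observe()
for k in s: print(k,np.round(s[k],4).tolist())
cloud("top","top.png");cloud("scene","scene.png")
a=cv2.imread("pics/top.png");print(cam("top")[1:], cam("scene")[1:])
E
```

```text
time_s 0.0
q [-88.252, 21.8403, 74.3834, -0.001, 83.8583, -12.3355]
qvel [-0.0702, -0.0068, -0.063, 0.0186, 0.046, 0.0269]
joint_efforts [-0.0003, -44.8463, -23.1273, -0.0002, 0.0049, -0.0]
position [0.1338, -0.5332, 0.2307]
tool_rot [[0.9699, 0.2433, -0.0001], [0.2433, -0.9699, 0.0014], [0.0003, -0.0014, -1.0]]
ft_force [0.2556, -0.3257, -0.6201]
wrist_torque [-0.0156, 0.0644, 0.0401]
gripper_force 0.0
grip_width 0.0858
(array([[-0.00771312, -0.99996075, -0.00435893],
       [-0.99596795,  0.00807179, -0.08934587],
       [ 0.08937754,  0.00365222, -0.99599112]]), array([0.04474365, 0.57072281, 1.26707992])) (array([[ 0.26721894,  0.96354772, -0.0130321 ],
       [ 0.83489873, -0.23825165, -0.49616556],
       [-0.48118411,  0.12170436, -0.86813012]]), array([-0.17262439, -0.44253991,  1.57089694]))
```

View pics/top.png

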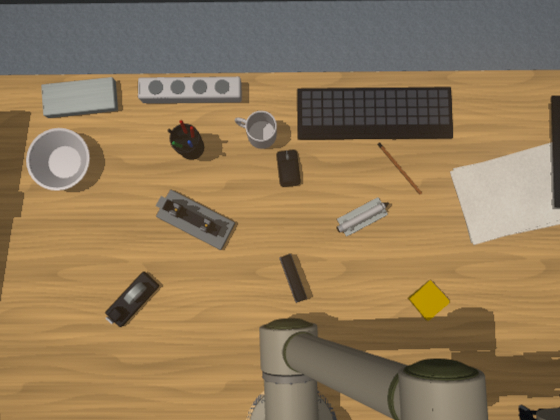

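View pics/scene.png

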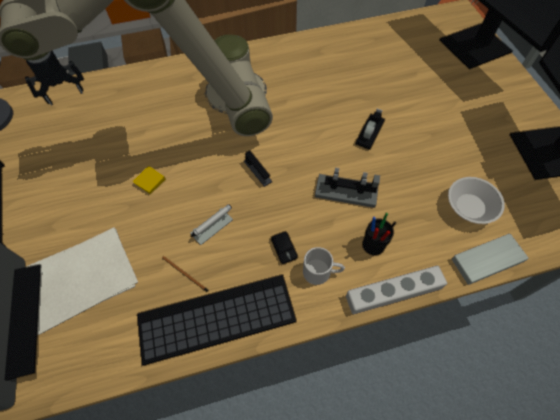

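The top view shows the rest with the stylus at about (363,217) and the stand at about (196,219). The scene view shows them at (212,224) and (347,188). I'll enlarge these crops.

Run:
```python
from h import *
t=np.load("pics/top.png.npz");s=np.load("pics/scene.png.npz")
f=lambda i,x,y:cv2.resize(i[y:y+75,x:x+100],(400,300),interpolation=cv2.INTER_CUBIC)
o=np.vstack([np.hstack([f(t["im"],145,180),f(t["im"],315,180)]),np.hstack([f(s["im"],300,150),f(s["im"],165,185)])])
cv2.imwrite("pics/crop.png",o)
for nm,(x,y,w,h) in dict(stand=(145,180,100,75),rest=(325,190,75,55)).items():
    W=t["W"][y:y+h,x:x+w].reshape(-1,3)
    for lo,hi in [(.004,.013),(.015,.028),(.028,.06),(.06,.15)]:
        m=(W[:,2]>lo)&(W[:,2]<hi); Q=W[m]
        if len(Q)<10: print(nm,lo,len(Q));continue
        r=cv2.minAreaRect((Q[:,:2]*1000).astype(np.float32)); print(nm,lo,hi,len(Q),np.round(r[0],1),np.round(r[1],1),round(r[2],1),np.median(Q,0).round(4),Q[:,2].max().round(4))
```

```text
stand 0.004 0.013 107 [563.9 258.6] [262.7 203.1] 89.6 [0.553  0.2289 0.0049] 0.0115
stand 0.015 0.028 1514 [557.4 254.7] [201.2  84.9] 62.4 [0.5534 0.2474 0.0204] 0.0279
stand 0.028 0.06 439 [559.6 260. ] [165.1  40.5] 67.2 [0.5565 0.2526 0.0555] 0.06
stand 0.06 0.15 374 [563.4 265.9] [154.4  33.6] 62.4 [0.5779 0.2923 0.0854] 0.1128
rest 0.004 0.013 537 [ 558.7 -199.9] [200.2 148.4] 87.3 [ 0.5626 -0.1999  0.0071] 0.0128
rest 0.015 2
rest 0.028 0.06 421 [ 560.6 -195.9] [ 32.2 154.8] 27.4 [ 0.5592 -0.193   0.0416] 0.052
rest 0.06 0
```

View pics/crop.png

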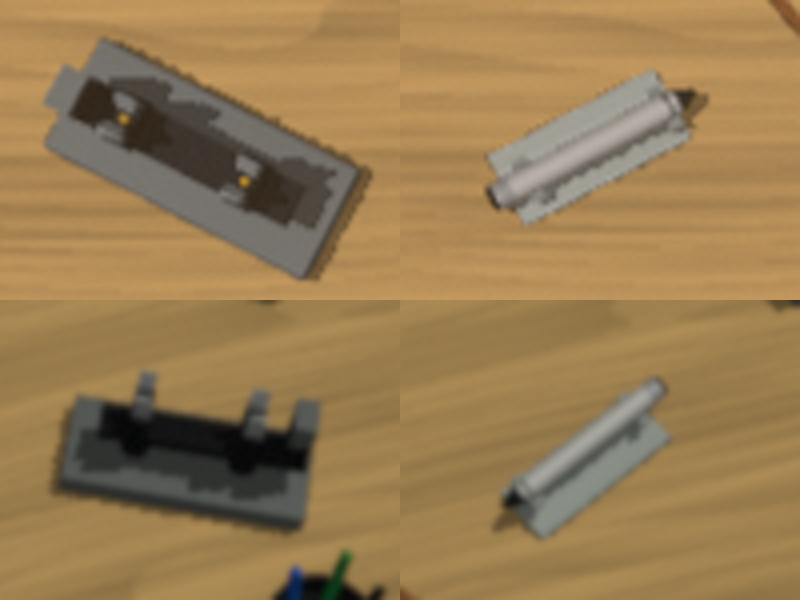

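Stylus: the tail, a flat end in dark steel, is at crop (495,195), and the nose cone is at (690,100). Its tail direction is 117.4°. Stand: the socket is at crop (65,90), with the clips at (120,118) and (243,180), and its +y is at 62.4°. I'll turn the tool to yaw 117.4° first, then go above the rest.

{"method": "arm_command", "body": {
  "turn": [
    [0,0,-1],
    [0,0,-1],
    [0,0,-1],
    [0,0,-1],
    [0,0,-1],
    [0,0,-1],
    [0,0,-1],
    [0,0,-1],
    [0,0,-1],
    [0,0,-1],
    [0,0,-1],
    [0,0,-1]
  ],
  "xyz": [
    [0,0,0],
    [0,0,0],
    [0,0,0],
    [0,0,0],
    [0,0,0],
    [0,0,0],
    [0,0,0],
    [0,0,0],
    [0,0,0],
    [0,0,0],
    [0,0,0],
    [0,0,0]
  ],
  "claw": [85,85,85,85,85,85,85,85,85,85,85,85]
}}

```text
time_s: 1.3
position: [0.1338, -0.5333, 0.231]
tool_rot: [[0.271, 0.963, -0.0], [0.963, -0.271, 0.001], [0.001, -0.0, -1.0]]
ft_force: [-0.6, -1.0, 0.1]
grip_width: 0.085
gripper_force: 0.0
```

{"method": "arm_command", "body": {
  "turn": [
    [0,0,-1],
    [0,0,-1],
    [0,0,-1],
    [0,0,-1],
    [0,0,-1],
    [0,0,-1],
    [0,0,-1],
    [0,0,-1],
    [0,0,-0.7],
    [0,0,0]
  ],
  "xyz": [
    [0,0,0],
    [0,0,0],
    [0,0,0],
    [0,0,0],
    [0,0,0],
    [0,0,0],
    [0,0,0],
    [0,0,0],
    [0,0,0],
    [0,0,0]
  ],
  "claw": [85,85,85,85,85,85,85,85,85,85]
}}

```text
time_s: 2.3
position: [0.1338, -0.5333, 0.231]
tool_rot: [[-0.463, 0.886, 0.0], [0.886, 0.463, 0.001], [0.001, 0.0, -1.0]]
ft_force: [-0.4, 0.4, 0.1]
grip_width: 0.085
gripper_force: 0.0
```

```bash
cat >> h.py <<'E'
def go(p,yaw,off=0):
    s=env.observe();R=np.array(s["tool_rot"]);d=R.T@(np.array(p)-s["position"])*20
    c,n=np.cos(np.radians(yaw)),np.sin(np.radians(yaw))
    T=np.array([[c,n,0],[n,-c,0],[0,0,-1.]])
    r=np.degrees(cv2.Rodrigues(R.T@T)[0].ravel())/5
    print("pos",np.round(s["position"],4),"yaw",np.degrees(np.arctan2(R[1,0],R[0,0])).round(2),"t",round(s["time_s"],2),"F",np.round(s["ft_force"],1),"w",round(s["grip_width"],4))
    print("shift units",d.round(3),"turn units",r.round(3))
E
python3 -c "
from h import *
go([.5605,-.196,.20],117.4)
K,R,t=cam('wrist');s=env.observe();print('cam in tool',np.array(s['tool_rot']).T@(-R.T@t-s['position']),K[0])"
```

```text
pos [ 0.1338 -0.5333  0.231 ] yaw 117.61 t 2.3 F [-0.4  0.4  0.1] w 0.085
shift units [ 2.022 10.688  0.625] turn units [ 0.004 -0.008  0.042]
cam in tool [ 0.06553383  0.00074505 -0.14178739] [370.36108066   0.         278.7514246 ]
```

{"method": "arm_command", "body": {
  "turn": [
    [0,0,0],
    [0,0,0],
    [0,0,0],
    [0,0,0],
    [0,0,0],
    [0,0,0],
    [0,0,0],
    [0,0,0],
    [0,0,0],
    [0,0,0],
    [0,0,0],
    [0,0,0]
  ],
  "xyz": [
    [0.1,0.5,0.03],
    [0.16,0.8,0.04],
    [0.16,0.8,0.04],
    [0.16,0.8,0.04],
    [0.16,0.8,0.04],
    [0.16,0.8,0.04],
    [0.16,0.8,0.04],
    [0.16,0.8,0.04],
    [0.16,0.8,0.04],
    [0.16,0.8,0.04],
    [0.16,0.8,0.04],
    [0.16,0.8,0.04]
  ],
  "claw": [85,85,85,85,85,85,85,85,85,85,85,85]
}}

```text
time_s: 3.5
position: [0.504, -0.2344, 0.2076]
tool_rot: [[-0.461, 0.887, -0.0], [0.887, 0.461, 0.0], [0.0, -0.0, -1.0]]
ft_force: [-0.0, 0.4, 0.0]
grip_width: 0.0849
gripper_force: 0.0
```

{"method": "arm_command", "body": {
  "turn": [
    [0,0,0],
    [0,0,0],
    [0,0,0],
    [0,0,0]
  ],
  "xyz": [
    [0.16,0.7,0.04],
    [0,0.5,0.04],
    [0,0.2,0.04],
    [0,0,0]
  ],
  "claw": [85,85,85,85]
}}

```text
time_s: 3.9
position: [0.5615, -0.1958, 0.2011]
tool_rot: [[-0.463, 0.886, -0.001], [0.886, 0.463, 0.001], [0.001, -0.001, -1.0]]
ft_force: [-0.4, -0.0, -0.1]
grip_width: 0.0847
gripper_force: 0.0
```

Run:
```python
from h import *
go([.5605,-.196,.20],117.4)
im,W=cloud("wrist","w1.png")
m=(W[...,2]>.036)&(W[...,2]<.055)&(abs(W[...,0]-.56)<.12)&(abs(W[...,1]+.196)<.12)
Q=W[m]; r=cv2.minAreaRect((Q[:,:2]*1000).astype(np.float32)); print(len(Q),r,np.median(Q,0),Q[:,2].max())
```

```text
pos [ 0.5615 -0.1958  0.2011] yaw 117.6 t 3.9 F [-0.4 -0.  -0.1] w 0.0847
shift units [ 0.005 -0.02   0.021] turn units [-0.008 -0.011  0.039]
3702 ((560.2924194335938, -195.96282958984375), (27.401100158691406, 155.13722229003906), 27.41976547241211) [ 0.5549272  -0.18600319  0.04268678] 0.04634149775109912
```

View pics/w1.png

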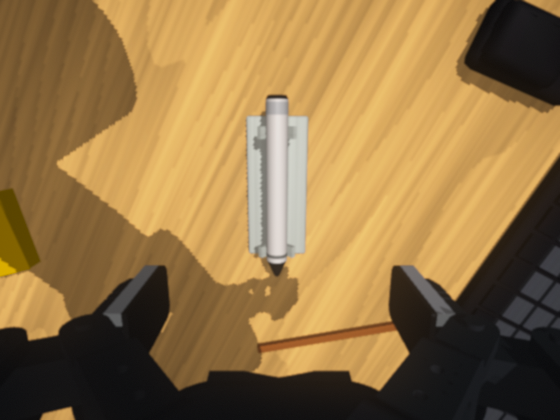

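The wrist view shows the stylus upright in the frame, with its tail at (277,97) and nose at (277,272). It is centred between the fingers and aligned. I'll refine the axis and midpoint in tool-aligned coordinates.

Run:
```python
from h import *
W=np.load("pics/w1.png.npz")["W"].reshape(-1,3)
W=W[(W[:,2]>.0415)&(W[:,2]<.055)&(abs(W[:,0]-.56)<.12)&(abs(W[:,1]+.196)<.12)]
for k in range(3):
    c=np.median(W[:,:2],0); vx,vy,x0,y0=cv2.fitLine(W[:,:2].astype(np.float32),cv2.DIST_HUBER,0,.01,.001).ravel()
    l=(W[:,:2]-[x0,y0])@[-vy,vx]; W=W[abs(l)<.007]
a=np.array([vx,vy])*np.sign(vy); s=(W[:,:2]-[x0,y0])@a
S=np.percentile(s,[.2,99.8]); print(len(W),"yaw",np.degrees(np.arctan2(a[1],a[0])),"ends",np.array([x0,y0])+a*S[0],np.array([x0,y0])+a*S[1],S[1]-S[0],"ztop",np.percentile(W[:,2],95))
tail=np.array([x0,y0])+a*S[1]; mid=tail-.078*a; print("mid",mid,"grasp",mid+.012*a)
g=mid+.012*a; go([g[0],g[1],.017],np.degrees(np.arctan2(a[1],a[0])))
```

```text
2517 yaw 117.593834 ends [ 0.59074312 -0.25475593] [ 0.52416648 -0.12737314] 0.1437317777949118 ztop 0.04481812279713404
mid [ 0.56029613 -0.19650092] grasp [ 0.55473772 -0.18586588]
pos [ 0.5609 -0.1964  0.2014] yaw 117.56 t 3.95 F [-0.1 -1.1 -0.7] w 0.0849
shift units [ 0.241 -0.008  3.688] turn units [-0.009 -0.008 -0.008]
```

{"method": "arm_command", "body": {
  "turn": [
    [0,0,0],
    [0,0,0],
    [0,0,0],
    [0,0,0],
    [0,0,0],
    [0,0,0],
    [0,0,0],
    [0,0,0],
    [0,0,0],
    [0,0,0]
  ],
  "xyz": [
    [0.12,0,0.4],
    [0.12,0,0.5],
    [0,0,0.5],
    [0,0,0.5],
    [0,0,0.5],
    [0,0,0.4],
    [0,0,0.4],
    [0,0,0.3],
    [0,0,0.18],
    [0,0,0]
  ],
  "claw": [85,85,85,85,85,85,85,85,85,85]
}}

```text
time_s: 4.95
position: [0.5547, -0.1861, 0.0172]
tool_rot: [[-0.462, 0.887, -0.002], [0.887, 0.462, 0.001], [0.001, -0.001, -1.0]]
ft_force: [0.2, 0.1, -0.1]
grip_width: 0.085
gripper_force: 0.0
```

{"method": "arm_command", "body": {
  "turn": [
    [0,0,0],
    [0,0,0],
    [0,0,0],
    [0,0,0],
    [0,0,0],
    [0,0,0],
    [0,0,0],
    [0,0,0],
    [0,0,0],
    [0,0,0],
    [0,0,0],
    [0,0,0]
  ],
  "xyz": [
    [0,0,0],
    [0,0,0],
    [0,0,0],
    [0,0,0],
    [0,0,0],
    [0,0,0],
    [0,0,0],
    [0,0,0],
    [0,0,0],
    [0,0,0],
    [0,0,0],
    [0,0,0]
  ],
  "claw": [50,35,28,24,20,16,14,12,12,12,12,12],
  "squeeze": 50
}}

```text
time_s: 6.15
position: [0.5546, -0.1862, 0.0182]
tool_rot: [[-0.463, 0.886, -0.002], [0.886, 0.463, -0.001], [0.0, -0.002, -1.0]]
ft_force: [-6.8, -3.8, 5.4]
grip_width: 0.0164
gripper_force: 48.6
```

{"method": "arm_command", "body": {
  "turn": [
    [0,0,0],
    [0,0,0],
    [0,0,0],
    [0,0,0],
    [0,0,0]
  ],
  "xyz": [
    [0,0,-0.05],
    [0,0,-0.1],
    [0,0,-0.3],
    [0,0,-0.5],
    [0,0,0]
  ],
  "claw": [12,12,12,12,12]
}}

```text
time_s: 6.65
position: [0.5573, -0.1861, 0.0684]
tool_rot: [[-0.463, 0.886, 0.005], [0.886, 0.463, -0.003], [-0.005, 0.003, -1.0]]
ft_force: [-0.6, 0.3, -0.5]
grip_width: 0.0161
gripper_force: 48.7
```

{"method": "arm_command", "body": {
  "turn": [
    [0,0,0],
    [0,0,0],
    [0,0,0],
    [0,0,0],
    [0,0,0],
    [0,0,0]
  ],
  "xyz": [
    [0,0,-0.5],
    [0,0,-0.6],
    [0,0,-0.6],
    [0,0,-0.5],
    [0,0,-0.4],
    [0,0,0]
  ],
  "claw": [12,12,12,12,12,12]
}}

```text
time_s: 7.25
position: [0.5566, -0.1858, 0.1975]
tool_rot: [[-0.463, 0.886, 0.004], [0.886, 0.463, -0.002], [-0.004, 0.003, -1.0]]
ft_force: [0.4, 0.1, -0.1]
grip_width: 0.0162
gripper_force: 48.8
```

Run:
```python
from h import *
go([.5574,.2547,.20],62.4)
im,W=cloud("wrist","w2.png")
s=env.observe();R=np.array(s["tool_rot"]);T=(W-s["position"])@R
m=(abs(T[...,1])<.012)&(T[...,2]>-.04)&(T[...,2]<.0)&(T[...,0]>.01)&(T[...,0]<.12)
Q=T[m];print(len(Q),"tail x",np.percentile(Q[:,0],99.5),"y med")
for a in (.02,.03,.04,.05,.06): 
    q=Q[abs(Q[:,0]-a)<.004]; print(a,len(q),np.mean(q[:,1]) if len(q) else 0,np.percentile(q[:,2],5) if len(q) else 0)
```

```text
pos [ 0.5566 -0.1858  0.1975] yaw 117.6 t 7.25 F [ 0.4  0.1 -0.1] w 0.0162
shift units [ 7.8    4.096 -0.07 ] turn units [ 0.05   0.027 11.04 ]
9418 tail x 0.06513537951332682 y med
0.02 1119 0.0011089673397790183 -0.028101554573423414
0.03 1175 0.0011806826123453497 -0.028040924551691545
0.04 1261 0.0011416126476099775 -0.02804891447220884
0.05 1345 0.0011913170239620996 -0.028183506731037623
0.06 1458 0.0011944892182822507 -0.028151448815220824
```

View pics/w2.png

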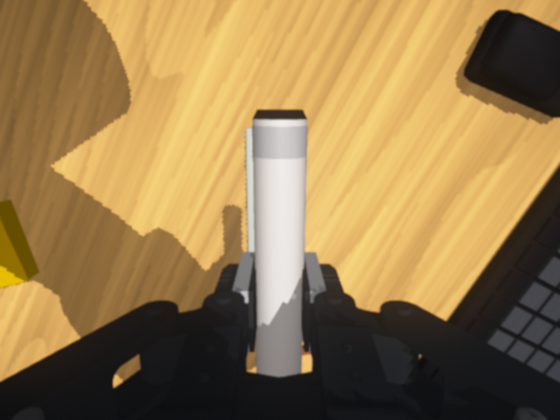

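The stylus is held straight and vertical in the frame, between the pads. Its tail is at (279,112), 65 mm ahead of the TCP, and its axis is 19.1 mm behind the TCP, as planned. Next I turn to the stand's direction and stop beside the stand for a near look.

{"method": "arm_command", "body": {
  "turn": [
    [0,0,0.6],
    [0,0,1],
    [0,0,1],
    [0,0,1],
    [0,0,1],
    [0,0,1],
    [0,0,1],
    [0,0,1],
    [0,0,1],
    [0,0,1],
    [0,0,0.9],
    [0,0,0.54]
  ],
  "xyz": [
    [0,0,0],
    [0,0,0],
    [0,0,0],
    [0,0,0],
    [0,0,0],
    [0,0,0],
    [0,0,0],
    [0,0,0],
    [0,0,0],
    [0,0,0],
    [0,0,0],
    [0,0,0]
  ],
  "claw": [12,12,12,12,12,12,12,12,12,12,12,12]
}}

```text
time_s: 8.5
position: [0.5552, -0.1852, 0.1932]
tool_rot: [[0.466, 0.885, -0.003], [0.885, -0.466, 0.002], [0.0, -0.003, -1.0]]
ft_force: [-0.4, -0.7, -0.0]
grip_width: 0.0167
gripper_force: 48.8
```

{"method": "arm_command", "body": {
  "turn": [
    [0,0,0],
    [0,0,0],
    [0,0,0],
    [0,0,0],
    [0,0,0],
    [0,0,0],
    [0,0,0],
    [0,0,0],
    [0,0,0],
    [0,0,0],
    [0,0,0],
    [0,0,0]
  ],
  "xyz": [
    [0.3,-0.2,-0.05],
    [0.6,-0.4,0],
    [0.7,-0.5,0],
    [0.7,-0.5,0],
    [0.7,-0.5,0],
    [0.7,-0.5,0],
    [0.7,-0.5,0],
    [0.7,-0.5,0],
    [0.7,-0.5,0],
    [0.6,-0.5,0],
    [0.5,-0.3,0],
    [0.1,-0.06,0]
  ],
  "claw": [12,12,12,12,12,12,12,12,12,12,12,12]
}}

```text
time_s: 9.7
position: [0.4964, 0.2427, 0.1968]
tool_rot: [[0.459, 0.888, -0.002], [0.888, -0.459, 0.0], [-0.001, -0.002, -1.0]]
ft_force: [-0.3, -0.7, -1.2]
grip_width: 0.0163
gripper_force: 48.8
```

{"method": "arm_command", "body": {
  "turn": [
    [0,0,0],
    [0,0,0]
  ],
  "xyz": [
    [0,0,0],
    [0,0,0]
  ],
  "claw": [12,12]
}}

```text
time_s: 9.9
position: [0.4979, 0.2389, 0.1973]
tool_rot: [[0.463, 0.886, -0.001], [0.886, -0.463, -0.0], [-0.001, -0.001, -1.0]]
ft_force: [-0.6, 0.9, -0.5]
grip_width: 0.0167
gripper_force: 48.8
```

Run:
```python
from h import *
go([.499,.240,.20],62.4)
im,W=cloud("wrist","w3.png")
s=env.observe();np.savez("pics/st3.npz",p=s["position"],R=s["tool_rot"])
```

```text
pos [0.4979 0.2389 0.1973] yaw 62.39 t 9.9 F [-0.6  0.9 -0.5] w 0.0167
shift units [ 0.029  0.01  -0.054] turn units [-0.007  0.01  -0.002]
```

View pics/w3.png

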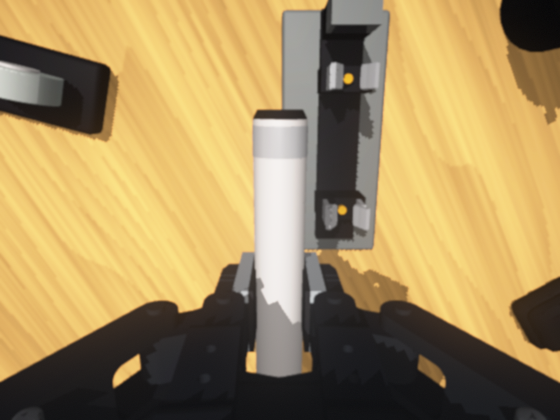

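The view shows both clips, with brass pins at (348,78) and (342,210), the socket box at (355,15), and the stylus tail at (279,112). I'll measure the clips, socket and foot in the tool frame.

Run:
```python
from h import *
z=np.load("pics/w3.png.npz");W=z["W"];im=z["im"];st=np.load("pics/st3.npz");T=(W-st["p"])@st["R"]
print("foot")
roi=np.zeros((420,560),bool);roi[:260,270:400]=1
v,u=np.mgrid[:420,:560]; roi&=~((u<312)&(v>100))
m=roi&(W[...,2]>.018)&(W[...,2]<.026);Q=T[m][:,:2]*1000
r=cv2.minAreaRect(Q.astype(np.float32));print(r,"z",np.median(W[m][:,2]))
hi=roi&(W[...,2]>.070)
n,lab,stt,c=cv2.connectedComponentsWithStats(hi.astype(np.uint8),connectivity=4)
for i in range(1,n):
    if stt[i,4]<15: continue
    q=T[lab==i]*1000; zz=W[lab==i][:,2]*1000
    print(stt[i],"x",np.percentile(q[:,0],[1,99]).round(1),"y",np.percentile(q[:,1],[1,99]).round(1),"z",np.percentile(zz,[2,50,90,98]).round(1))
hsv=cv2.cvtColor(im,cv2.COLOR_BGR2HSV)
b=roi&(hsv[...,1]>180)&(hsv[...,2]>120)&(W[...,2]>.05)
n,lab,stt,c=cv2.connectedComponentsWithStats(b.astype(np.uint8))
for i in range(1,n): print("pin",c[i].round(1),stt[i,4],np.median(T[lab==i]*1000,0).round(1),np.median(W[lab==i][:,2]).round(4))
```

```text
foot
((43.03949737548828, 44.58343505859375), (84.20523834228516, 198.07022094726562), 89.83578491210938) z 0.020980148175357326
[ 324    0   59   36 1979] x [114.3 129.3] y [29.6 58.3] z [ 71.8 105.1 106.4 107.1]
[ 319   62   61   31 1622] x [78.6 94.1] y [27.2 58.3] z [ 73.5  97.9 108.8 109.7]
[ 316  194   54   36 1529] x [-8.8  6.8] y [27.4 59.9] z [ 72.   86.2 108.5 109.8]
[312 252   6   8  40] x [11.3 12.3] y [12.7 14.7] z [200.7 205.2 208.3 209.2]
pin [348.   78.5] 78 [ 86.1  44.6 111.4] 0.086
pin [342.1 209.8] 57 [ -1.7  44.7 111.4] 0.0861
```

Stand centre in the tool frame is at (42.6, 44.6) mm, yaw is aligned, and the seated axis height is about 92 mm. I move over it, then down to about 15 mm above first contact.

{"method": "arm_command", "body": {
  "turn": [
    [0,0,0],
    [0,0,0],
    [0,0,0],
    [0,0,0],
    [0,0,0],
    [0,0,0],
    [0,0,0],
    [0,0,0],
    [0,0,0],
    [0,0,0]
  ],
  "xyz": [
    [0.2,0.2,0],
    [0.3,0.3,0],
    [0.24,0.27,0],
    [0.1,0.1,0],
    [0,0,0.3],
    [0,0,0.4],
    [0,0,0.4],
    [0,0,0.4],
    [0,0,0.25],
    [0,0,0]
  ],
  "claw": [12,12,12,12,12,12,12,12,12,12]
}}

```text
time_s: 10.95
position: [0.5554, 0.2558, 0.1088]
tool_rot: [[0.464, 0.886, -0.003], [0.886, -0.464, -0.001], [-0.002, -0.003, -1.0]]
ft_force: [0.3, 0.3, -0.2]
grip_width: 0.0164
gripper_force: 48.8
```

{"method": "arm_command", "body": {
  "turn": [
    [0,0,0],
    [0,0,0]
  ],
  "xyz": [
    [0,0,0],
    [0,0,0]
  ],
  "claw": [12,12]
}}

```text
time_s: 11.15
position: [0.5567, 0.2566, 0.1115]
tool_rot: [[0.464, 0.886, 0.002], [0.886, -0.464, 0.0], [0.001, 0.002, -1.0]]
ft_force: [-0.3, 0.5, -0.2]
grip_width: 0.0166
gripper_force: 48.8
```

Run:
```python
from h import *
R0=np.load("pics/st3.npz")
p=R0["p"]+R0["R"]@np.array([.042,.0435,0]); go([p[0],p[1],.106],62.4)
im,W=cloud("wrist","w4.png")
s=env.observe();R=np.array(s["tool_rot"]);T=(W-s["position"])@R
hi=(W[...,2]>.085)&(abs(T[...,1])<.03)&(T[...,0]>.02)&(T[...,0]<.15)
for nm,m in dict(sty=hi&(W[...,2]>.120)&(W[...,2]<.14),sock=hi&(T[...,0]>.067)&(W[...,2]<.112),clipb=hi&(T[...,0]<.06)&(W[...,2]<.113)).items():
    q=T[m]*1000; print(nm,len(q),"x",np.percentile(q[:,0],[1,99]).round(1),"y",np.percentile(q[:,1],[1,99]).round(1),np.median(q[:,1]).round(2),"z",np.percentile(W[m][:,2]*1000,[5,50,95]).round(1))
```

```text
pos [0.5567 0.2566 0.1115] yaw 62.38 t 11.15 F [-0.3  0.5 -0.2] w 0.0166
shift units [-0.022 -0.001  0.11 ] turn units [ 0.017 -0.015 -0.004]
sty 7461 x [20.5 66.2] y [-8.1  9.3] 0.61 z [131.6 136.1 137.8]
sock 3974 x [71.3 89. ] y [-13.3  15.1] 0.93 z [104.6 105.7 106.8]
clipb 703 x [36.4 50.3] y [-13.1  15. ] 11.54 z [100.2 108.7 110. ]
```

View pics/w4.png

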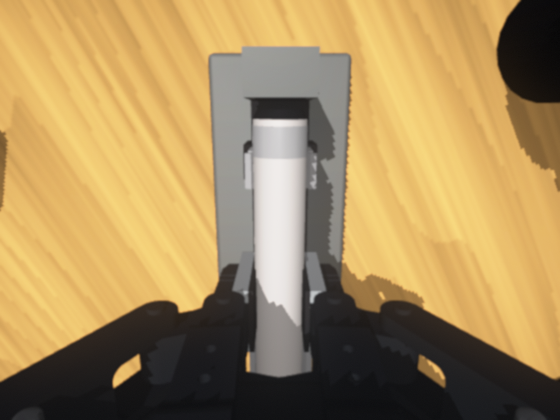

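The view shows the stylus centred between the clip fingers (lateral error about 0.3 mm), with its tail at (279,112) and the socket mouth at (280,98), about 5 mm clear. I back off 1.5 mm and come down to just before contact, then on in small steps.

{"method": "arm_command", "body": {
  "turn": [
    [0,0,0],
    [0,0,0],
    [0,0,0],
    [0,0,0],
    [0,0,0],
    [0,0,0]
  ],
  "xyz": [
    [-0.03,0.006,0.04],
    [0,0,0.1],
    [0,0,0.1],
    [0,0,0.1],
    [0,0,0.04],
    [0,0,0]
  ],
  "claw": [12,12,12,12,12,12],
  "squeeze": 70
}}

```text
time_s: 11.8
position: [0.5559, 0.255, 0.0909]
tool_rot: [[0.464, 0.886, -0.0], [0.886, -0.464, -0.0], [-0.0, -0.0, -1.0]]
ft_force: [1.4, -0.4, -0.7]
grip_width: 0.016
gripper_force: 68.5
```

{"method": "arm_command", "body": {
  "turn": [
    [0,0,0],
    [0,0,0],
    [0,0,0],
    [0,0,0],
    [0,0,0]
  ],
  "xyz": [
    [0,0,0.03],
    [0,0,0.03],
    [0,0,0.03],
    [0,0,0],
    [0,0,0]
  ],
  "claw": [12,12,12,12,12]
}}

```text
time_s: 12.3
position: [0.5566, 0.2553, 0.0884]
tool_rot: [[0.463, 0.886, 0.003], [0.886, -0.463, 0.001], [0.002, 0.003, -1.0]]
ft_force: [0.3, -0.4, 7.7]
grip_width: 0.0156
gripper_force: 69.4
```

{"method": "arm_command", "body": {
  "turn": [
    [0,0,0],
    [0,0,0],
    [0,0,0],
    [0,0,0]
  ],
  "xyz": [
    [0,0,0.03],
    [0,0,0.03],
    [0,0,0],
    [0,0,0]
  ],
  "claw": [12,12,12,12]
}}

```text
time_s: 12.7
position: [0.5566, 0.2555, 0.0852]
tool_rot: [[0.463, 0.886, 0.003], [0.886, -0.463, 0.001], [0.002, 0.002, -1.0]]
ft_force: [0.7, 0.3, 6.0]
grip_width: 0.0157
gripper_force: 69.4
```

{"method": "arm_command", "body": {
  "turn": [
    [0,0,0],
    [0,0,0],
    [0,0,0],
    [0,0,0]
  ],
  "xyz": [
    [0,0,0.03],
    [0,0,0.03],
    [0,0,0],
    [0,0,0]
  ],
  "claw": [12,12,12,12]
}}

```text
time_s: 13.1
position: [0.556, 0.2553, 0.081]
tool_rot: [[0.464, 0.886, 0.001], [0.886, -0.464, 0.0], [0.001, 0.0, -1.0]]
ft_force: [1.4, 0.0, 2.5]
grip_width: 0.0159
gripper_force: 69.0
```

{"method": "arm_command", "body": {
  "turn": [
    [0,0,0],
    [0,0,0],
    [0,0,0],
    [0,0,0]
  ],
  "xyz": [
    [0,0,0.03],
    [0,0,0.03],
    [0,0,0],
    [0,0,0]
  ],
  "claw": [12,12,12,12]
}}

```text
time_s: 13.5
position: [0.5554, 0.255, 0.0771]
tool_rot: [[0.464, 0.886, -0.001], [0.886, -0.464, -0.0], [-0.001, -0.001, -1.0]]
ft_force: [1.2, 0.0, -3.2]
grip_width: 0.0156
gripper_force: 68.3
```

{"method": "arm_command", "body": {
  "turn": [
    [0,0,0],
    [0,0,0],
    [0,0,0],
    [0,0,0]
  ],
  "xyz": [
    [0,0,0.02],
    [0,0,0.02],
    [0,0,0],
    [0,0,0]
  ],
  "claw": [12,12,12,12]
}}

```text
time_s: 13.9
position: [0.5556, 0.255, 0.0756]
tool_rot: [[0.464, 0.886, -0.0], [0.886, -0.464, -0.0], [-0.0, -0.0, -1.0]]
ft_force: [0.2, -1.3, -3.4]
grip_width: 0.0158
gripper_force: 68.3
```

The stylus is past the lips and the clips are pulling it down. Now 0.5–1 mm steps to the seats.

{"method": "arm_command", "body": {
  "turn": [
    [0,0,0],
    [0,0,0],
    [0,0,0],
    [0,0,0]
  ],
  "xyz": [
    [0,0,0.015],
    [0,0,0.015],
    [0,0,0],
    [0,0,0]
  ],
  "claw": [12,12,12,12]
}}

```text
time_s: 14.3
position: [0.5558, 0.2551, 0.0745]
tool_rot: [[0.464, 0.886, 0.0], [0.886, -0.464, 0.0], [0.0, 0.0, -1.0]]
ft_force: [0.4, -0.2, 0.2]
grip_width: 0.0153
gripper_force: 68.6
```

{"method": "arm_command", "body": {
  "turn": [
    [0,0,0],
    [0,0,0],
    [0,0,0]
  ],
  "xyz": [
    [0,0,0.015],
    [0,0,0],
    [0,0,0]
  ],
  "claw": [12,12,12]
}}

```text
time_s: 14.6
position: [0.5558, 0.2551, 0.0744]
tool_rot: [[0.463, 0.886, 0.001], [0.886, -0.463, 0.0], [0.0, 0.001, -1.0]]
ft_force: [-2.2, -1.4, 6.0]
grip_width: 0.0162
gripper_force: 69.2
```

{"method": "arm_command", "body": {
  "turn": [
    [0,0,0],
    [0,0,0],
    [0,0,0]
  ],
  "xyz": [
    [0,0,0.015],
    [0,0,0],
    [0,0,0]
  ],
  "claw": [12,12,12]
}}

```text
time_s: 14.9
position: [0.5559, 0.2551, 0.0743]
tool_rot: [[0.464, 0.886, 0.001], [0.886, -0.464, 0.0], [0.001, 0.001, -1.0]]
ft_force: [-3.5, -3.3, 11.1]
grip_width: 0.0155
gripper_force: 69.8
```

```bash
cat > chk.py <<'E'
from h import *
import sys
s=env.observe();print(np.round(s["ft_force"],1),"tool torque",(np.array(s["tool_rot"]).T@s["wrist_torque"]).round(2))
go(s["position"],62.4)
im,W=cloud("wrist",sys.argv[1])
R=np.array(s["tool_rot"]);T=(W-s["position"])@R
ax=float(sys.argv[2])
for a in (.015,.02,.03,.04,.05,.06):
    q=W[(abs(T[...,0]-a)<.003)&(abs(T[...,1]-.001)<.004)]; print(a,len(q),(np.percentile(q[:,2],[50,90])*1000).round(2) if len(q) else '')
m=(abs(T[...,1]-.001)<.005)&(W[...,2]>ax+.004)&(W[...,2]<ax+.0115)&(T[...,0]>.01)&(T[...,0]<.11);q=T[m]
print("tail x",np.percentile(q[:,0],[99,99.8])*1000)
m=(abs(T[...,1])<.02)&(W[...,2]>ax+.012)&(W[...,2]<ax+.017)&(T[...,0]>.045+0)&(T[...,0]<.11);q=T[m]
if len(q):print("sock x",np.percentile(q[:,0],[1,99])*1000,"y",np.percentile(q[:,1],[1,99])*1000)
E
python3 chk.py w5.png .0934
```

```text
[-3.5 -3.3 11.1] tool torque [ 0.49 -0.6   0.05]
pos [0.5559 0.2551 0.0743] yaw 62.39 t 14.9 F [-3.5 -3.3 11.1] w 0.0155
shift units [0. 0. 0.] turn units [ 0.012 -0.009 -0.003]
0.015 681 [100.52 159.39]
0.02 397 [ 99.72 100.47]
0.03 416 [ 99.78 100.57]
0.04 439 [ 99.8  100.62]
0.05 491 [ 99.74 100.61]
0.06 521 [ 99.92 100.78]
tail x [87.6919621  90.37520456]
sock x [45.51732997 90.63285424] y [-14.19925749  15.31597097]
```

The stylus is on the rigid seats: 11 N of force with no more travel, level, and its top height agrees with the socket. I'll ease off the downward force and slide towards the socket.

{"method": "arm_command", "body": {
  "turn": [
    [0,0,0],
    [0,0,0],
    [0,0,0]
  ],
  "xyz": [
    [0,0,-0.02],
    [0,0,0],
    [0,0,0]
  ],
  "claw": [12,12,12]
}}

```text
time_s: 15.25
position: [0.5559, 0.2551, 0.0744]
tool_rot: [[0.464, 0.886, 0.001], [0.886, -0.464, 0.0], [0.0, 0.0, -1.0]]
ft_force: [-1.8, -1.0, 7.9]
grip_width: 0.0155
gripper_force: 69.2
```

{"method": "arm_command", "body": {
  "turn": [
    [0,0,0],
    [0,0,0],
    [0,0,0],
    [0,0,0],
    [0,0,0],
    [0,0,0]
  ],
  "xyz": [
    [0.02,0,0],
    [0.02,0,0],
    [0.02,0,0],
    [0.02,0,0],
    [0,0,0],
    [0,0,0]
  ],
  "claw": [12,12,12,12,12,12]
}}

```text
time_s: 15.85
position: [0.5576, 0.2579, 0.0743]
tool_rot: [[0.464, 0.886, -0.0], [0.886, -0.464, -0.001], [-0.001, 0.001, -1.0]]
ft_force: [-3.2, -4.8, 6.9]
grip_width: 0.0158
gripper_force: 69.3
```

```bash
python3 chk.py w6.png .0934
```

```text
[-3.2 -4.8  6.9] tool torque [-0.01 -0.98  0.06]
pos [0.5576 0.2579 0.0743] yaw 62.38 t 15.85 F [-3.2 -4.8  6.9] w 0.0158
shift units [0. 0. 0.] turn units [ 0.006  0.015 -0.004]
0.015 648 [100.45 159.63]
0.02 395 [ 99.76 100.59]
0.03 420 [ 99.73 100.67]
0.04 446 [ 99.76 100.76]
0.05 484 [ 99.81 100.76]
0.06 522 [ 99.92 100.83]
tail x [84.4253651  87.46322192]
sock x [45.40880792 87.41655637] y [-13.70677364  14.97670681]
```

{"method": "arm_command", "body": {
  "turn": [
    [0,0,0],
    [0,0,0],
    [0,0,0],
    [0,0,0],
    [0,0,0],
    [0,0,0],
    [0,0,0]
  ],
  "xyz": [
    [0.02,0,0],
    [0.025,0,0],
    [0.025,0,0],
    [0.025,0,0],
    [0.025,0,0],
    [0,0,0],
    [0,0,0]
  ],
  "claw": [12,12,12,12,12,12,12]
}}

```text
time_s: 16.6
position: [0.5605, 0.2632, 0.0744]
tool_rot: [[0.464, 0.886, 0.0], [0.886, -0.464, -0.001], [-0.001, 0.001, -1.0]]
ft_force: [-1.6, -4.8, 6.5]
grip_width: 0.0157
gripper_force: 69.2
```

{"method": "arm_command", "body": {
  "turn": [
    [0,0,0],
    [0,0,0],
    [0,0,0],
    [0,0,0],
    [0,0,0],
    [0,0,0]
  ],
  "xyz": [
    [0.025,0,0],
    [0.025,0,0],
    [0.025,0,0],
    [0.025,0,0],
    [0,0,0],
    [0,0,0]
  ],
  "claw": [12,12,12,12,12,12]
}}

```text
time_s: 17.2
position: [0.5628, 0.2676, 0.0744]
tool_rot: [[0.464, 0.886, 0.0], [0.886, -0.464, -0.001], [-0.001, 0.001, -1.0]]
ft_force: [-2.1, -5.3, 6.5]
grip_width: 0.0158
gripper_force: 69.2
```

{"method": "arm_command", "body": {
  "turn": [
    [0,0,0],
    [0,0,0],
    [0,0,0],
    [0,0,0],
    [0,0,0]
  ],
  "xyz": [
    [0.02,0,0],
    [0.02,0,0],
    [0.02,0,0],
    [0,0,0],
    [0,0,0]
  ],
  "claw": [12,12,12,12,12]
}}

```text
time_s: 17.7
position: [0.5642, 0.2703, 0.0744]
tool_rot: [[0.464, 0.886, 0.0], [0.886, -0.464, -0.001], [-0.001, 0.001, -1.0]]
ft_force: [-3.3, -5.4, 6.6]
grip_width: 0.0159
gripper_force: 69.2
```

{"method": "arm_command", "body": {
  "turn": [
    [0,0,0],
    [0,0,0],
    [0,0,0]
  ],
  "xyz": [
    [0.02,0,0],
    [0,0,0],
    [0,0,0]
  ],
  "claw": [12,12,12]
}}

```text
time_s: 18.0
position: [0.5646, 0.2711, 0.0744]
tool_rot: [[0.464, 0.886, 0.0], [0.886, -0.464, -0.001], [-0.001, 0.001, -1.0]]
ft_force: [-2.6, -5.2, 7.6]
grip_width: 0.0156
gripper_force: 69.2
```

{"method": "arm_command", "body": {
  "turn": [
    [0,0,0],
    [0,0,0],
    [0,0,0]
  ],
  "xyz": [
    [0.02,0,0],
    [0,0,0],
    [0,0,0]
  ],
  "claw": [12,12,12]
}}

```text
time_s: 18.3
position: [0.5647, 0.2712, 0.0743]
tool_rot: [[0.464, 0.886, -0.001], [0.886, -0.464, -0.003], [-0.003, 0.0, -1.0]]
ft_force: [-5.0, -9.8, 9.6]
grip_width: 0.0161
gripper_force: 69.4
```

{"method": "arm_command", "body": {
  "turn": [
    [0,0,0],
    [0,0,0],
    [0,0,0]
  ],
  "xyz": [
    [0.01,0,0],
    [0,0,0],
    [0,0,0]
  ],
  "claw": [12,12,12]
}}

```text
time_s: 18.6
position: [0.5647, 0.2712, 0.0744]
tool_rot: [[0.464, 0.886, -0.002], [0.886, -0.464, -0.004], [-0.004, 0.0, -1.0]]
ft_force: [-6.0, -13.0, 9.7]
grip_width: 0.0159
gripper_force: 69.4
```

```bash
python3 chk.py w7.png .0934
```

```text
[ -6.  -13.    9.7] tool torque [ 0.01 -2.08 -0.08]
pos [0.5647 0.2712 0.0744] yaw 62.37 t 18.6 F [ -6.  -13.    9.7] w 0.0159
shift units [0. 0. 0.] turn units [ 0.     0.05  -0.005]
0.015 681 [100.45 159.68]
0.02 396 [ 99.79 100.65]
0.03 412 [ 99.74 100.62]
0.04 436 [ 99.69 100.52]
0.05 487 [ 99.72 100.51]
0.06 573 [105.72 106.47]
tail x [69.57054951 71.74326537]
sock x [54.57955651 72.20554841] y [-13.56594125  14.82553455]
```

View pics/w7.png

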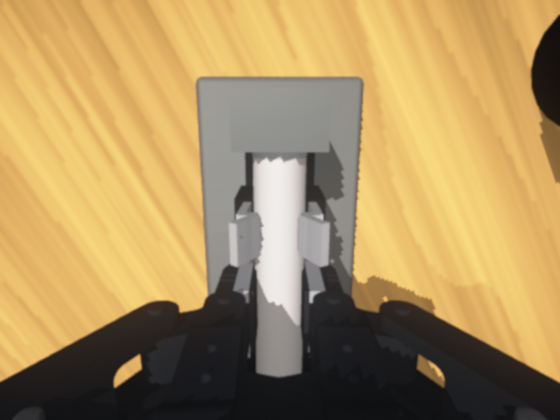

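The clip fingers are closed over the stylus at (245,240) and (313,240), the tail is inside the socket beyond its mouth at (280,153), and the stylus is stopped about 12 mm deep. I'll relieve the forces, then release gently.

{"method": "arm_command", "body": {
  "turn": [
    [0,0,0],
    [0,0,0],
    [0,0,0]
  ],
  "xyz": [
    [-0.022,0,-0.022],
    [0,0,0],
    [0,0,0]
  ],
  "claw": [12,12,12],
  "squeeze": 30
}}

```text
time_s: 18.95
position: [0.5645, 0.2713, 0.0745]
tool_rot: [[0.464, 0.886, -0.001], [0.886, -0.464, -0.002], [-0.002, -0.0, -1.0]]
ft_force: [-1.0, -7.8, 0.7]
grip_width: 0.0157
gripper_force: 68.6
```

{"method": "arm_command", "body": {
  "turn": [
    [0,0,0],
    [0,0,0],
    [0,0,0],
    [0,0,0],
    [0,0,0],
    [0,0,0],
    [0,0,0],
    [0,0,0]
  ],
  "xyz": [
    [0,0,0],
    [0,0,0],
    [0,0,0],
    [0,0,0],
    [0,0,0],
    [0,0,0],
    [0,0,0],
    [0,0,0]
  ],
  "claw": [17,20,24,28,34,40,45,45]
}}

```text
time_s: 19.75
position: [0.5648, 0.2723, 0.0749]
tool_rot: [[0.464, 0.886, 0.0], [0.886, -0.464, 0.0], [0.0, -0.0, -1.0]]
ft_force: [0.4, -1.0, 0.5]
grip_width: 0.0448
gripper_force: 0.0
```

{"method": "arm_command", "body": {
  "turn": [
    [0,0,0],
    [0,0,0],
    [0,0,0],
    [0,0,0],
    [0,0,0],
    [0,0,0],
    [0,0,0],
    [0,0,0],
    [0,0,0]
  ],
  "xyz": [
    [0,0,-0.1],
    [0,0,-0.2],
    [0,0,-0.4],
    [0,0,-0.5],
    [0,0,-0.5],
    [0,0,-0.5],
    [0,0,-0.3],
    [0,0,0],
    [0,0,0]
  ],
  "claw": [45,45,45,45,45,45,45,45,45]
}}

```text
time_s: 20.65
position: [0.5646, 0.2722, 0.1999]
tool_rot: [[0.464, 0.886, 0.0], [0.886, -0.464, 0.0], [0.0, 0.0, -1.0]]
ft_force: [0.0, 0.4, 0.0]
grip_width: 0.0448
gripper_force: 0.0
```

{"method": "arm_command", "body": {
  "turn": [
    [0,0,0],
    [0,0,0],
    [0,0,0],
    [0,0,0],
    [0,0,0]
  ],
  "xyz": [
    [-0.5,0,0],
    [-0.5,0,0],
    [-0.5,0,0],
    [-0.3,0,0],
    [0,0,0]
  ],
  "claw": [45,45,45,45,45]
}}

```text
time_s: 21.15
position: [0.5221, 0.1913, 0.1992]
tool_rot: [[0.465, 0.885, -0.002], [0.885, -0.465, -0.0], [-0.001, -0.002, -1.0]]
ft_force: [0.6, -0.1, -0.9]
grip_width: 0.0447
gripper_force: 0.0
```

Run:
```python
from h import *
s=env.observe();print(np.round(s["ft_force"],1),s["position"],s["time_s"])
im,W=cloud("wrist","w8.png")
a=np.array([np.cos(np.radians(62.38)),np.sin(np.radians(62.38))]);n=np.array([a[1],-a[0]])
o=np.array([.5559,.2551]) # tool pos at seating: stand y about 0
S=(W[...,:2]-o)@a;L=(W[...,:2]-o)@n
for c in (-60,-50,-30,-15,0,15,30,55,65,78):
    m=(abs(S*1000-c)<3)&(abs(L-.001)<.004)&(W[...,2]>.05);print(c,m.sum(),(np.percentile(W[m][:,2],[50,90])*1000).round(1) if m.sum() else "")
```

```text
[ 0.6 -0.1 -0.9] [0.5221281  0.19131711 0.19917425] 21.15
-60 1896 [280.  284.5]
-50 107 [ 99.9 100.5]
-30 115 [ 99.7 100.7]
-15 120 [ 99.9 100.9]
0 119 [ 99.7 100.6]
15 128 [ 99.9 100.6]
30 153 [ 99.9 100.8]
55 115 [ 99.8 100.8]
65 0 
78 0
```

View pics/w8.png

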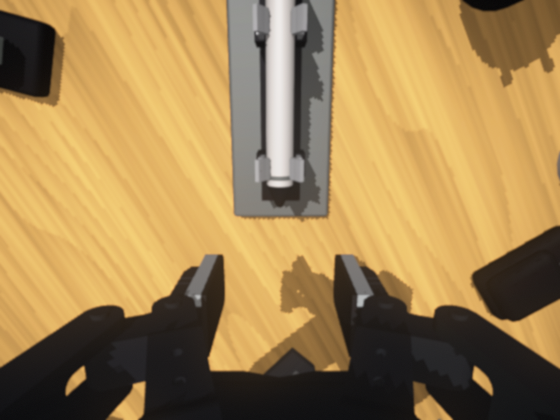

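The stylus lies level in both clips at (281,20) and (280,170), with the same height along its whole length. The nose is at (280,195) and the gripper is clear. I'm handing in.

```bash
python3 -c "
from rig import env
print(env.close_job())"
```

```text
the job is handed in; nothing more can be done
None
```

The stylus is snapped level into both clips and slid about 18 mm until its tail stopped in the socket; I then let go, backed the gripper clear and handed in at about 21 s, and the result of the judging was not shown.

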